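# Move the spices from the drawer tray to the sloped rack

### The arm

A 6-joint arm with a two-finger parallel gripper is mounted at the origin on a cart in front of the work surface, level with it; the furniture and walls round the work are solid. World frame = base frame: x ahead of the robot, y to its left, z up, the work surface at z = 0. Lengths are in m, angles in rad, forces in N, time in s.
With the tool pointing down it reaches from about 0.35 to 0.725 m from the base axis. Payload 6 kg.
Tool frame: the origin (TCP) lies at the very end of the fingers, on their centre line; the grasp point (between the pads) lies 19 mm behind it; z points along the fingers, y is the line along which they close (so a half turn about z gives the same grasp; the last joint's range is limited). The gripper opens to 85 mm and grips with 20 to 120 N. Pads are 22 mm wide; open, the fingers measure 114 mm over their backs; the gripper's body (76 mm by 85 mm) begins 54 mm behind the grasp point. The pads swing forward as they close: fully open they stand 13 mm farther back than shut.
Start: joints at [1.585, 0.04, 0.085, 0, -1.615, -0.334], TCP at [0.189, 0.57, 0.231] pointing down, gripper open.
Joint ranges: [-2.56, 2.56], [-1.29, 2.01], [-1.08, 1.49], [-3.29, 1.98], [-2.81, -0.18], [-2.99, 2.99]. Speed limits (rad/s): [2.57, 2.57, 3.01, 3.14, 3.14, 3.14].

### API

Orientations are given as a rotation vector (axis times angle).
In Python, from workcell import telemetry, optics, close_job gives the robot as it stands.
- The arm moves only by the tool play_rows, never from a script. Its argument "increments" is a list of rows, each a list of 5 numbers: the shift along the world's x, y, z each as a share of 2 cm, from -1 to 1, then the turn about the world's z as a share of 0.1 rad, from -1 to 1, then the closure, from -1 (fully open) to 1 (shut). In form: [[x, y, z, spin, grip], ...]. A call has exactly 8 rows; each row shifts and turns the commanded pose from where the row before left it; what a row does not reach is not made up. A row lasts 1/12 s, in which the tool goes at most 41.7 mm and 7.16 degrees, less where a joint would pass 70% of its speed; a pose out of reach is approached as far as the arm can. A call with a number of a shift or a turn outside -1 to 1 is refused whole. A call with a gripper value outside its range is refused whole. The fingers move at their own pace and stop on an object; "grip_force" is the grip in N (left out, the last holds). Time passes only in rows, so rows that do not move let the fingers close, or fill a call up. It gives the time, the measured TCP pose, the force, the opening and the grip force at its end, in the units of the state.
- telemetry.get_state(): the state, without advancing time (a new reading comes with each control period).
- optics.read_camera(name): name is "scene" or "top" or "wrist"; returns a dict with "img" (384x512x3 uint8, blue, green, red), "depth" (384x512 float32, m along the optical axis (not along the pixel's ray), 0 where there is no reading), "fov_y" (degrees; the focal length in pixels is half the picture's height over the tangent of half this angle, whatever the lens; pixels are square), "cx", "cy" (the principal point, pixels), "origin" and "attitude" of the camera in the world. Camera axes: x right, y up, looking along -z (the intrinsics and any distortion apply to the point x, -y, -z); pixel columns grow to the right and rows downward; lengths in m; the calibration is good to about 2 mm. A picture is of the moment at which its call begins.
- close_job(): hands the job in; it is judged then, once.
The state is a dict: "time_s": time; "joint_pos": joint angles; "qd": joint speeds; "tau": joint torques, N m; "tool_pos": TCP position; "ee_rot": TCP orientation; "force": force on the tool from outside, world axes, zero at the start; "ft_torque": the same for the moment, N m; "width": finger opening in m; "gripper_force": force on a finger pad.
Only numpy, scipy, OpenCV 4.12 (cv2) and the standard library are available. Lean on these libraries where they do the work, as an engineer would, in place of code of your own. Each camera call takes 0.05 s, during which the arm holds its last target. There are 200 camera calls.

### The job

Move the row of four spices from the flat wooden tray into the sloped rack, in the order its colour tabs show: the yellow-, black- and white-capped jars each into the lane with the tab of that colour, the salt shaker into the lane with the blue tab. Lay each one down in its lane, base downhill and top uphill, without letting it drop, and see that it slides right home, with its base against the stop at the low end. Leave the ramekin and the matchbox where they are.

Things in the scene. Friction and masses are not known exactly. Their poses are not given: they have to be found in the camera images.
- spice_a: Round spice jar with a yellow cap and a green and red label; 42 mm thick, 106 mm long, 0.1 kg. Origin: centre of its underside; z runs from base to top. Starts lying on its side in a tray trough, base to the robot, top away. Body 38 to 40 mm across, cap 41 mm. Troughs are shuffled. The tray: pale wood, 158 x 324 x 20 mm, fixed.
- spice_b: Round spice jar with a black cap and a green label; 40 mm thick, 105 mm long, 0.1 kg. Origin: centre of its underside; z runs from base to top. Starts lying on its side in a tray trough, base to the robot, top away. Body and cap 40 mm across. The tray's troughs are 76 mm apart, floor 8 mm above the worktop.
- spice_c: Rounded-square spice jar with a white cap and a brown label; 44 mm thick, 109 mm long, 0.1 kg. Origin: centre of its underside; z runs from base to top. Starts lying on its side in a tray trough, base to the robot, top away. Body 39 to 44 mm across, cap 44 mm. The strips between troughs reach 14 mm above the worktop; troughs 49 mm wide.
- salt_shaker: Salt shaker: clear, without a label, white salt inside, narrower light grey domed top with holes; 44 mm thick, 90 mm long, 0.1 kg. Origin: centre of its underside; z runs from base to top. Starts lying on its side in a tray trough, base to the robot, top away. Bulged body, 44 mm at most, then from 70 mm up the dome, 34 mm: lying, its axis dips 0.1 rad to the top.
- tab_yellow: Yellow tab (56 x 22 mm) on the front rail of the sloped rack: marks the lane for the yellow-capped jar; lanes shuffled. Origin: on its lane's centre line and floor, at the foot of the stop. Axes: x up along the lane, z square to the lane floor, y across. The rack: fixed, grey-painted wood, 4 metal lanes 76 mm apart, 150 mm long, sloping down to the robot at 15 degrees.
- tab_black: Black tab (56 x 22 mm) on the front rail of the sloped rack: marks the lane for the black-capped jar; lanes shuffled. Origin: on its lane's centre line and floor, at the foot of the stop. Axes: x up along the lane, z square to the lane floor, y across. The tab itself lies 13 mm outside the stop's face, 24 mm above the lane floor. Stop: 22 mm high.
- tab_white: White tab (56 x 22 mm) on the front rail of the sloped rack: marks the lane for the white-capped jar; lanes shuffled. Origin: on its lane's centre line and floor, at the foot of the stop. Axes: x up along the lane, z square to the lane floor, y across. Lane floor: flat 12 mm either side of the middle, then rising at 25 degrees to ridges 14 mm high at 38 mm.
- tab_blue: Blue tab (56 x 22 mm) on the front rail of the sloped rack: marks the lane for the salt shaker; lanes shuffled. Origin: on its lane's centre line and floor, at the foot of the stop. Axes: x up along the lane, z square to the lane floor, y across. A jar let go may slide down by itself or stick. Home: base on the stop, axis 20 to 24 mm above the floor.
- ramekin: White fluted ramekin, 80 mm across, 42 mm high, standing behind the sloped rack; not part of the job. Origin: centre of its underside.
- matchbox: Red matchbox, 110 x 62 x 24 mm, lying behind the flat tray; not part of the job. Origin: centre of its underside.
Things that resemble listed ones, but are neither listed nor needed, are in the scene too. Leave any turquoise look-alike of the salt_shaker alone.

How it is judged:
At the end, for the whole second after the job is handed in: Each of the four lies at rest in the lane of its own tab, let go of: base centre within 8 mm of the stop along the lane, 13 mm of the centre line and 12 to 32 mm above the floor; axis within 0.12 rad of the lane's (shaker 0.2 rad), top uphill (x of spice_a in the frame of tab_yellow between -0.008 and 0.008 m and y of spice_a in the frame of tab_yellow between -0.013 and 0.013 m and z of spice_a in the frame of tab_yellow between 0.012 and 0.032 m and angle between the z axis of spice_a and the x axis of tab_yellow, either way round below 0.12 rad and angle between each of spice_a, spice_b, spice_c, salt_shaker's own z axis and vertical below 1.52 rad and linear speed of each of spice_a, spice_b, spice_c, salt_shaker below 0.02 m/s and x of spice_b in the frame of tab_black between -0.008 and 0.008 m and y of spice_b in the frame of tab_black between -0.013 and 0.013 m and z of spice_b in the frame of tab_black between 0.012 and 0.032 m and angle between the z axis of spice_b and the x axis of tab_black, either way round below 0.12 rad and x of spice_c in the frame of tab_white between -0.008 and 0.008 m and y of spice_c in the frame of tab_white between -0.013 and 0.013 m and z of spice_c in the frame of tab_white between 0.012 and 0.032 m and angle between the z axis of spice_c and the x axis of tab_white, either way round below 0.12 rad and x of salt_shaker in the frame of tab_blue between -0.008 and 0.008 m and y of salt_shaker in the frame of tab_blue between -0.013 and 0.013 m and z of salt_shaker in the frame of tab_blue between 0.012 and 0.032 m and angle between the z axis of salt_shaker and the x axis of tab_blue, either way round below 0.2 rad); the robot touches nothing.
It fails at once if a jar or the shaker is dropped (moves faster than 1.1 m/s while no finger touches it, a fall of about 6 cm) ((linear speed of spice_a above 1.1 m/s and contact force between the fingers and spice_a below 0.1 N) or (linear speed of spice_b above 1.1 m/s and contact force between the fingers and spice_b below 0.1 N) or (linear speed of spice_c above 1.1 m/s and contact force between the fingers and spice_c below 0.1 N) or (linear speed of salt_shaker above 1.1 m/s and contact force between the fingers and salt_shaker below 0.1 N)).
It fails at once if the ramekin or the matchbox is moved by more than 25 mm (distance of any of ramekin, matchbox from where it was at the start of the episode above 0.025 m).
It also fails if it takes over 128 s, if anything falls off the work surface, if the arm or the gripper's body presses on something with over 40 N, if the wrist force passes 120 N, or if a joint passes its speed limit or range.

## Working session

There is one attempt and no reset: what is moved stays moved. The work goes in short steps, Python scripts to look and compute and a tool call to move; the robot and the scene stay as the last step left them, time stands still between calls to the robot, and variables do not carry over. Pictures are saved under pics/ and viewed, at most 14 in all, crops included, and the job is handed in when it is done.

Besides the shell and the picture viewer there is one more tool, called after "Emit:" by a JSON object that holds its "fn" and its "kwargs", one argument or row to a line. play_rows: Moves the arm, as the interface text tells. Shift numbers are shares of 2 cm and turn numbers shares of 0.1 rad, none past 1 either way. Its arguments: {"type":"object","properties":{"increments":{"type":"array","items":{"type":"array","items":{"type":"number","minimum":-1,"maximum":1}}},"grip_force":{"type":"number"}},"required":["increments"]}

```bash
ls; mkdir -p pics
cat > h.py <<'E'
import numpy as np, cv2
from scipy.spatial.transform import Rotation as R
from workcell import telemetry, optics
def cam(n):
    d=optics.read_camera(n); return d
def pts(d):
    h,w=d['depth'].shape; f=h/2/np.tan(np.radians(d['fov_y'])/2)
    v,u=np.mgrid[:h,:w]; z=d['depth']
    P=np.stack([(u-d['cx'])/f*z,-(v-d['cy'])/f*z,-z],-1)
    A=np.array(d['attitude']); M=A if A.shape==(3,3) else R.from_rotvec(A).as_matrix()
    return P@M.T+np.array(d['origin'])
E
python3 - <<'E'
from h import *
for n in ('scene','top','wrist'):
    d=cam(n); cv2.imwrite(f'pics/{n}0.png',d['img']); np.save(n+'.npy',d,allow_pickle=True)
    print(n,{k:v for k,v in d.items() if k not in('img','depth')})
print(telemetry.get_state())
E
```

```text
pics
scene {'fov_y': 53.10775963324225, 'cx': 258.65930591196, 'cy': 192.72533827508752, 'origin': array([ 0.10628595, -0.676062  ,  0.76108968]), 'attitude': array([ 0.81123568, -0.25872066, -0.5507715 ])}
top {'fov_y': 44.766747718481085, 'cx': 262.20386482179254, 'cy': 183.83437571339792, 'origin': array([ 0.46421909, -0.02252566,  1.53033839]), 'attitude': array([ 0.07026188, -0.04676172, -1.59681798])}
wrist {'fov_y': 64.96627831905904, 'cx': 254.8056604467339, 'cy': 185.9871711338505, 'origin': array([0.26302772, 0.54417976, 0.37224417]), 'attitude': array([-0.21378896,  0.29252737, -1.87390781])}
{'time_s': 0.15, 'joint_pos': array([ 1.58470578e+00,  4.06701292e-02,  8.40498529e-02, -3.09541441e-04,
       -1.61546982e+00, -3.33685007e-01]), 'qd': array([-0.00161419, -0.00348042,  0.00355172,  0.00165184,  0.00166666,
        0.00025683]), 'tau': array([-3.26843321e-03, -3.68611979e+01,  3.47691679e+01,  6.93633601e+00,
       -4.35116817e-03, -6.53625591e-06]), 'tool_pos': array([0.18849159, 0.56937154, 0.23052093]), 'ee_rot': array([ 3.10021472e+00, -4.99932346e-01, -1.26960687e-04]), 'force': array([0.72177401, 0.79400234, 0.00704879]), 'ft_torque': array([ 0.03620023, -0.00862054,  0.04235621]), 'gripper_force': 0.0, 'width': 0.08534542267956809}
```

View pics/top0.png

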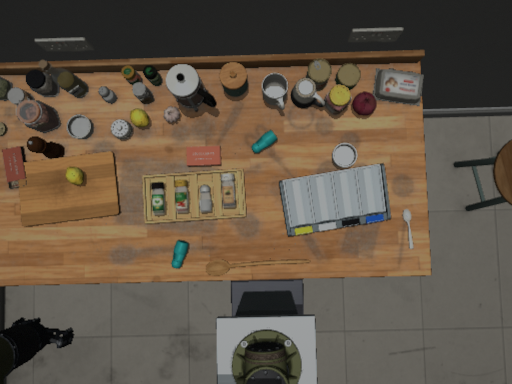

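View pics/scene0.png

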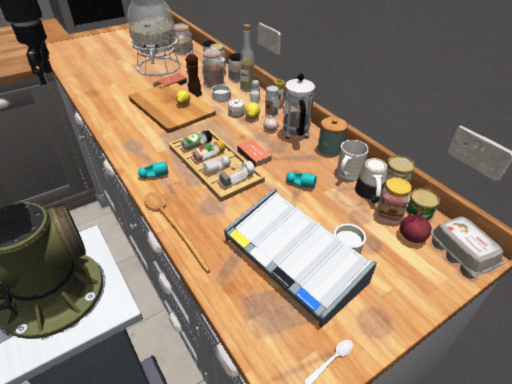

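The top view shows the tray at about (144–245, 170–222) with four jars, and the rack at about (280–390, 165–235). Its tabs run yellow, white, black, blue from left to right. Next I'll enlarge the view to identify the jars and take measurements.

```bash
cat > m.py <<'E'
from h import *
d=np.load('top.npy',allow_pickle=True).item(); P=pts(d); img=d['img']
c=cv2.resize(img[160:240,140:250],None,fx=7,fy=7,interpolation=cv2.INTER_CUBIC); cv2.imwrite('pics/crop1.png',c)
hsv=cv2.cvtColor(img,cv2.COLOR_BGR2HSV)
for n,u0,u1 in(('y',285,318),('w',318,341),('k',341,362),('b',362,392)):
    for v in range(208,240,2): pass
for n,(u,v) in dict(y=(304,231),w=(328,227),k=(351,222),b=(375,218)).items():
    print(n,u,v,img[v,u],hsv[v,u],P[v,u].round(4))
r=P[165:240,275:395]; print('rack z range',np.percentile(r[...,2],[1,50,99]).round(3))
# rack height map
Z=P[...,2]
np.set_printoptions(linewidth=250)
print((Z[160:242:4,276:396:5]*1000).round().astype(int))
print((Z[168:226:3,142:250:4]*1000).round().astype(int))
E
python3 m.py
```

```text
y 304 231 [ 50 157 157] [ 30 174 157] [ 0.4217 -0.13    0.0483]
w 328 227 [160 159 157] [100   5 160] [ 0.4323 -0.2063  0.0465]
k 351 222 [19 17 18] [135  27  19] [ 0.4461 -0.2798  0.0445]
b 375 218 [149  72  29] [109 205 149] [ 0.4568 -0.3556  0.0468]
rack z range [-0.004  0.042  0.079]
[[   3    9    6    4    0    1    0    3    2    4    1    0   24   34   30   27    5    4    3    2   -1    3    8    0]
 [   6    5    3    4   -5    0    9    2    6   -1   -2    5   19   23   28   43    1    5   -3    7   66   80   -3    4]
 [1530    2    4    4    7    4    7    5    3    3    3   -4   -1    8   -2   68   65   65   63   60   70   71    2    0]
 [   5    6    3    0    0    0    1    1    0   -4   63   64   70   59   64   67   71   60   55   62   66   73    0   -1]
 [   1   -1    6    0    4    7   71   69   65   62   67   79   66   62   59   58   72   66   61   56   60   68   -4    0]
 [   6   77   66   67   62   62   72   72   62   59   59   63   71   55   63   61   63   59   56   55   56   65   75   -2]
 [   6   84   77   63   59   58   70   69   62   58   58   62   63   56  
[... 2753 characters left out ...]
 9 16 47 57 59 54 13 14 -1]
 [ 5 19 15 49 46 47 13 19 16 49 47 50  8 11 13 50 55 44 20 14 13 55 53 49 11 15  5]
 [ 4 13  9 53 43 42 12 18 18 48 54 41  9  8 23 53 53 48 21 13 18 45 19 10  8 14  1]
 [ 2 14 26 45 51 47  6 16 23 48 53 49 13 13 12 51 59 48  4 17 13 14  7  2 10 24 15]
 [ 1 19 16 45 56 51  5 21 13  4 11 14  9 18 18  9  9  9  8 17 17  7  6  9 12 17 22]
 [-3 23 23  9 11 11 10 16 16  8 10 14 11 12 16  9 10  7 22 19 22 17 22 22 26 23 11]
 [ 9 23 16 12  6 12 12 18 16 23 24 27 28 24 23 24  0  4 -1  2 -2  1  2  2  4  0  5]
 [ 7 22 20 25 20  3 -1  1  2  6  0 10  2  0  3  5  8  6  3  1 -2 -4 -2  4 -6  3  0]
 [ 5  1  1  3  4 -2 10  2  2  4  0 10  2  6  6  9  4 -1  8  4 -2  0  2  4 -2 -1  0]]
```

View pics/crop1.png

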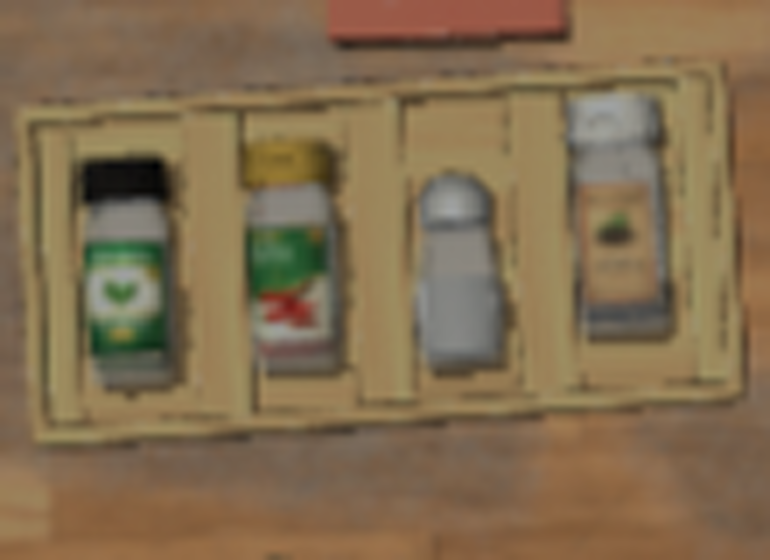

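Left to right the tray holds the black cap, yellow cap, salt shaker and white cap. The rack lanes run yellow, white, black, blue.

```bash
cat > m2.py <<'E'
from h import *
d=np.load('top.npy',allow_pickle=True).item(); P=pts(d); img=d['img'];hsv=cv2.cvtColor(img,cv2.COLOR_BGR2HSV)
M=R.from_rotvec(d['attitude']).as_matrix();o=d['origin'];f=192/np.tan(np.radians(d['fov_y'])/2)
def ray(u,v,z):
    w=M@np.array([(u-d['cx'])/f,-(v-d['cy'])/f,-1]); return o+w*(z-o[2])/w[2]
V,U=np.mgrid[:384,:512]; Z=P[...,2]
H,S,B=[hsv[...,i].astype(int) for i in range(3)]
tabs={}
for n,m,(u0,u1) in (('y',(S>120)&(abs(H-28)<6),(290,318)),('b',(S>120)&(abs(H-109)<8),(362,392)),('k',(B<45),(340,362)),('w',(B>150)&(S<30),(316,341))):
    m=m&(U>u0)&(U<u1)&(V>205)&(V<240)&(Z>.036)&(Z<.06)
    k,l,s,c=cv2.connectedComponentsWithStats(m.astype(np.uint8),connectivity=8); i=1+s[1:,4].argmax(); mm=l==i
    p=ray(*c[i],.0465); tabs[n]=p; print(n,s[i],c[i].round(1),p.round(4),'z med',np.median(Z[mm]).round(4))
# rack plane slope/yaw: edges of floor: fit plane z over rack interior
m=(U>290)&(U<383)&(V>185)&(V<205); A=np.c_[P[m][:,:2],np.ones(m.sum())]; k=np.linalg.lstsq(A,P[m][:,2],rcond=None)[0]
print('plane',k,'slope deg',np.degrees(np.arctan(np.hypot(*k[:2]))),'yaw',np.arctan2(k[1],k[0]))
for n,(u0,u1) in dict(b=(152,170),a=(174,192),s=(198,216),c=(219,239)).items():
    m=(U>=u0)&(U<u1)&(V>=170)&(V<224)&(Z>.030)&(Z<.075)
    k_,l,s,c=cv2.connectedComponentsWithStats(m.astype(np.uint8)); i=1+s[1:,4].argmax();m=l==i
    Q=P[m]; xy=Q[:,:2]; mu=xy.mean(0); w,E=np.linalg.eigh(np.cov(xy.T)); a=E[:,1]*np.sign(E[0,1]); b=np.array([-a[1],a[0]])
    t=(xy-mu)@a; q=(xy-mu)@b
    mid=mu+a*(np.percentile(t,.5)+np.percentile(t,99.5))/2+b*(np.percentile(q,1)+np.percentile(q,99))/2
    print(n,'mid',mid.round(4),'yaw',np.arctan2(a[1],a[0]).round(3),'len',np.ptp(np.percentile(t,[.5,99.5])).round(4),'wid',np.ptp(np.percentile(q,[1,99])).round(4),'ztop',np.percentile(Q[:,2],60).round(4),'uvbox',s[i])
E
python3 m2.py
```

```text
y [295 226  18   9 108] [303.2 229.8] [ 0.4256 -0.1276  0.0465] z med 0.0485
b [366 214  18   9 118] [374.3 217.8] [ 0.4575 -0.3536  0.0465] z med 0.047
k [342 218  18   8  87] [350.3 221.6] [ 0.4475 -0.2774  0.0465] z med 0.0477
w [319 223  17   8  88] [326.8 226.2] [ 0.4349 -0.2026  0.0465] z med 0.0475
plane [-0.35857518  0.1232966   0.27232242] slope deg 20.76577419190674 yaw 2.8104058319895135
b mid [0.539  0.3339] yaw 0.036 len 0.1027 wid 0.0377 ztop 0.0489 uvbox [152 182  14  33 400]
a mid [0.5447 0.2587] yaw 0.033 len 0.1048 wid 0.0393 ztop 0.0493 uvbox [175 179  14  34 416]
s mid [0.5342 0.1834] yaw 0.056 len 0.0853 wid 0.0402 ztop 0.0476 uvbox [199 185  14  28 312]
c mid [0.5584 0.1079] yaw 0.035 len 0.1071 wid 0.0423 ztop 0.0536 uvbox [221 173  15  35 457]
```

Emit:
{"fn": "play_rows", "kwargs": {
  "increments": [
    [0.73,-0.49,-0.15,0.15,-0.4],
    [0.73,-0.49,-0.15,0.15,-0.4],
    [0.73,-0.49,-0.15,0.15,-0.4],
    [0.73,-0.49,-0.15,0.15,-0.4],
    [0.73,-0.49,-0.15,0.15,-0.4],
    [0.73,-0.49,-0.15,0.15,-0.4],
    [0.73,-0.49,-0.15,0.15,-0.4],
    [0.73,-0.49,-0.15,0.15,-0.4]
  ],
  "grip_force": 20
}}

```text
time_s: 0.82
tool_pos: [0.306, 0.4905, 0.2068]
ee_rot: [3.125, -0.312, -0.0]
force: [0.2, 0.3, 0.6]
width: 0.0598
gripper_force: 0.0
```

Emit:
{"fn": "play_rows", "kwargs": {
  "increments": [
    [0.73,-0.49,-0.15,0.15,-0.4],
    [0.73,-0.49,-0.15,0.15,-0.4],
    [0.73,-0.49,-0.15,0.15,-0.4],
    [0.73,-0.49,-0.15,0.15,-0.4],
    [0.73,-0.49,-0.15,0.15,-0.4],
    [0.73,-0.49,-0.15,0.15,-0.4],
    [0.73,-0.49,-0.15,0.15,-0.4],
    [0.73,-0.49,-0.15,0.15,-0.4]
  ]
}}

```text
time_s: 1.48
tool_pos: [0.4228, 0.4121, 0.1827]
ee_rot: [3.139, -0.124, -0.001]
force: [-0.1, -0.3, -1.4]
width: 0.0595
gripper_force: 0.0
```

Emit:
{"fn": "play_rows", "kwargs": {
  "increments": [
    [0.73,-0.49,-0.15,0.15,-0.4],
    [0.73,-0.49,-0.15,0.15,-0.4],
    [0.73,-0.49,-0.15,0.15,-0.4],
    [0.73,-0.49,-0.15,0.15,-0.4],
    [0.73,-0.49,-0.15,0.15,-0.4],
    [0.73,-0.49,-0.15,0.15,-0.4],
    [0,0,0,0,-0.4],
    [0,0,0,0,-0.4]
  ]
}}

```text
time_s: 2.15
tool_pos: [0.51, 0.3533, 0.1644]
ee_rot: [3.141, 0.013, -0.002]
force: [0.4, 0.6, 0.2]
width: 0.0599
gripper_force: 0.0
```

```bash
cat >> h.py <<'E'
def yaw(s):  # jar-axis yaw of the fingers' perpendicular
    y=R.from_rotvec(s['ee_rot']).as_matrix()[:,1]; a=np.arctan2(y[1],y[0]); return (a-np.pi/2+np.pi/2)%np.pi-np.pi/2
def st():
    s=telemetry.get_state(); print('t',round(s['time_s'],2),'tcp',s['tool_pos'].round(4),'yaw',round(yaw(s),4),'w',round(s['width'],4),'F',s['force'].round(1),'q6',s['joint_pos'][5].round(2)); return s
def snap(n,f):
    d=cam(n); np.save(f+'.npy',d,allow_pickle=True); cv2.imwrite('pics/'+f+'.png',d['img']); return d
E
cat > plan.py <<'E'
import numpy as np
tabs=dict(y=(.4256,-.1276),w=(.4349,-.2026),k=(.4475,-.2774),b=(.4575,-.3536))
T=np.array(list(tabs.values())); v=T[3]-T[0]
v=np.linalg.svd(T-T.mean(0))[2][0]; v*=np.sign(v[0]); l=np.array([-v[1],v[0]]); psi=np.arctan2(l[1],l[0]); print('lane yaw',psi.round(4))
c=T.mean(0)
c15,s15=np.cos(np.radians(15)),np.sin(np.radians(15))
for i,n in enumerate('ywkb'):
    tab=c+v*(i-1.5)*.076; O=tab+l*.0188
    print(n,'origin',O.round(4),end=' ')
    for s,h in((.052,.0205),(.035,.022)):
        p=O+l*(s*c15-h*s15); print('axis pt s',s,p.round(4),round(.0277+s*s15+h*c15,4),end=' ')
    print()
E
python3 plan.py; python3 -c "
from h import *
st(); snap('wrist','w1')"
```

```text
lane yaw 0.1429
y origin [ 0.4438 -0.1248] axis pt s 0.052 [ 0.4882 -0.1184] 0.061 axis pt s 0.035 [ 0.4716 -0.1208] 0.058 
w origin [ 0.4546 -0.2   ] axis pt s 0.052 [ 0.499  -0.1936] 0.061 axis pt s 0.035 [ 0.4824 -0.196 ] 0.058 
k origin [ 0.4654 -0.2752] axis pt s 0.052 [ 0.5099 -0.2688] 0.061 axis pt s 0.035 [ 0.4932 -0.2712] 0.058 
b origin [ 0.4762 -0.3505] axis pt s 0.052 [ 0.5207 -0.3441] 0.061 axis pt s 0.035 [ 0.504  -0.3465] 0.058 
t 2.15 tcp [0.51   0.3533 0.1644] yaw 0.0084 w 0.0599 F [0.4 0.6 0.2] q6 0.65
```

View pics/w1.png

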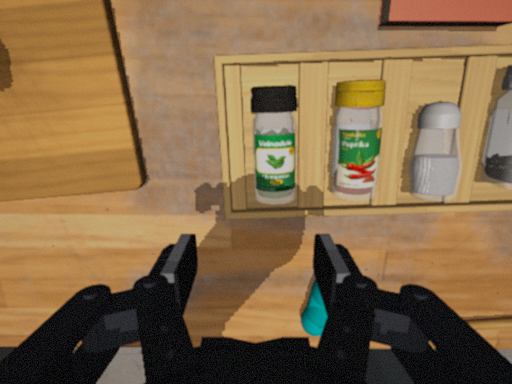

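Run:
```python
from h import *
d=np.load('w1.npy',allow_pickle=True).item(); P=pts(d); Z=P[...,2]
print(d['origin'],(d['depth']>0).mean())
for n,(y,x) in dict(b=(.334,.539),a=(.2587,.5447),s=(.1834,.5342),c=(.1079,.5584)).items():
    m=(abs(P[...,1]-y)<.03)&(abs(P[...,0]-x)<.065)&(Z>.03)&(Z<.07)
    if m.sum()<50: print(n,m.sum());continue
    k,l,s,c=cv2.connectedComponentsWithStats(m.astype(np.uint8)); m=l==1+s[1:,4].argmax()
    Q=P[m][:,:2]; (cx,cy),(w,h),a=cv2.minAreaRect((Q*1000).astype(np.float32)); print(n,m.sum(),(cx,cy),(w,h),a,'ztop',np.percentile(P[m][:,2],90))
```

```text
[0.58865172 0.35340826 0.30622693] 0.9961598714192709
b 4974 (539.7685546875, 335.4493103027344) (104.2723388671875, 40.33357620239258) 2.3054683208465576 ztop 0.047642442812938265
a 5394 (544.4922485351562, 259.7834167480469) (105.7353515625, 41.13458251953125) 2.5826101303100586 ztop 0.04836931381420409
s 3963 (535.560302734375, 186.65884399414062) (86.69606018066406, 39.210636138916016) 5.77117395401001 ztop 0.0491030524365485
c 1175 (544.5375366210938, 128.65985107421875) (81.13926696777344, 7.673495292663574) 6.42188835144043 ztop 0.04468133123933365
```

The wrist view shows the black jar at (275,145), yellow at (358,140), the shaker at (437,150), and the turquoise look-alike at (315,310). It agrees with the top view, so I'll grasp the black-capped jar.

Emit:
{"fn": "play_rows", "kwargs": {
  "increments": [
    [0.5,-0.3,-0.9,0.1,-0.4],
    [0.5,-0.3,-0.9,0.1,-0.4],
    [0.5,-0.3,-0.9,0.1,-0.4],
    [0,0,-1,0,-0.4],
    [0,0,-1,0,-0.4],
    [0,0,-1,0,-0.4],
    [0,0,-1,0,-0.4],
    [0,0,-0.45,0,-0.4]
  ]
}}

```text
time_s: 2.87
tool_pos: [0.5379, 0.3358, 0.0193]
ee_rot: [3.139, 0.064, -0.005]
force: [-0.3, -0.1, -1.6]
width: 0.0599
gripper_force: 0.0
```

Emit:
{"fn": "play_rows", "kwargs": {
  "increments": [
    [0,0,0,0,-0.4],
    [0,0,0,0,1],
    [0,0,0,0,1],
    [0,0,0,0,1],
    [0,0,0,0,1],
    [0,0,0,0,1],
    [0,0,0,0,1],
    [0,0,0,0,1]
  ],
  "grip_force": 25
}}

```text
time_s: 3.53
tool_pos: [0.5404, 0.3368, 0.0241]
ee_rot: [-3.139, -0.064, -0.003]
force: [-1.7, 0.9, 6.4]
width: 0.0389
gripper_force: 26.7
```

```bash
python3 -c "
from h import *
st()"
```

```text
t 3.53 tcp [0.5404 0.3368 0.0241] yaw 0.0406 w 0.0389 F [-1.7  0.9  6.4] q6 0.74
```

Emit:
{"fn": "play_rows", "kwargs": {
  "increments": [
    [0,0,0.6,0,1],
    [0,0,1,0,1],
    [0,0,1,0,1],
    [0,0,1,0,1],
    [0,0,1,0,1],
    [0,0,1,0,1],
    [0,-0.4,0.5,0,1],
    [0,-0.6,0.4,0,1]
  ]
}}

```text
time_s: 4.2
tool_pos: [0.5398, 0.3159, 0.1535]
ee_rot: [-3.14, -0.064, -0.001]
force: [-1.2, -0.4, -1.7]
width: 0.039
gripper_force: 26.2
```

Emit:
{"fn": "play_rows", "kwargs": {
  "increments": [
    [-0.03,-0.9,0,0.032,1],
    [-0.03,-0.9,0,0.032,1],
    [-0.03,-0.9,0,0.032,1],
    [-0.03,-0.9,0,0.032,1],
    [-0.03,-0.9,0,0.032,1],
    [-0.03,-0.9,0,0.032,1],
    [-0.03,-0.9,0,0.032,1],
    [-0.03,-0.9,0,0.032,1]
  ]
}}

```text
time_s: 4.87
tool_pos: [0.5343, 0.1697, 0.1515]
ee_rot: [3.139, 0.103, -0.002]
force: [1.2, 0.3, -1.2]
width: 0.0391
gripper_force: 26.2
```

Emit:
{"fn": "play_rows", "kwargs": {
  "increments": [
    [-0.03,-0.9,0,0.032,1],
    [-0.03,-0.9,0,0.032,1],
    [-0.03,-0.9,0,0.032,1],
    [-0.03,-0.9,0,0.032,1],
    [-0.03,-0.9,0,0.032,1],
    [-0.03,-0.9,0,0.032,1],
    [-0.03,-0.9,0,0.032,1],
    [-0.03,-0.9,0,0.032,1]
  ]
}}

```text
time_s: 5.53
tool_pos: [0.5292, 0.026, 0.1515]
ee_rot: [3.138, 0.143, -0.002]
force: [-0.5, -0.4, -1.2]
width: 0.0392
gripper_force: 26.2
```

Emit:
{"fn": "play_rows", "kwargs": {
  "increments": [
    [-0.03,-0.9,0,0.032,1],
    [-0.03,-0.9,0,0.032,1],
    [-0.03,-0.9,0,0.032,1],
    [-0.03,-0.9,0,0.032,1],
    [-0.03,-0.9,0,0.032,1],
    [-0.03,-0.9,0,0.032,1],
    [-0.03,-0.9,0,0.032,1],
    [-0.03,-0.9,0,0.032,1]
  ]
}}

```text
time_s: 6.2
tool_pos: [0.5241, -0.1178, 0.1515]
ee_rot: [-3.136, -0.183, 0.002]
force: [0.2, 0.8, -0.3]
width: 0.0394
gripper_force: 26.2
```

Emit:
{"fn": "play_rows", "kwargs": {
  "increments": [
    [-0.03,-0.9,0,0.032,1],
    [-0.03,-0.9,0,0.032,1],
    [-0.03,-0.9,0,0.032,1],
    [-0.03,-0.9,0,0.032,1],
    [-0.03,-0.9,0,0.032,1],
    [-0.03,-0.7,0,0.032,1],
    [-0.03,-0.4,0,0.032,1],
    [-0.03,-0.2,0,0.032,1]
  ]
}}

```text
time_s: 6.87
tool_pos: [0.5195, -0.2334, 0.1516]
ee_rot: [-3.134, -0.221, 0.002]
force: [0.7, 0.4, -1.2]
width: 0.0392
gripper_force: 26.2
```

```bash
python3 -c "
from h import *
st(); snap('wrist','w2')"
```

```text
t 6.87 tcp [ 0.5195 -0.2334  0.1516] yaw 0.1411 w 0.0392 F [ 0.7  0.4 -1.2] q6 1.78
```

View pics/w2.png

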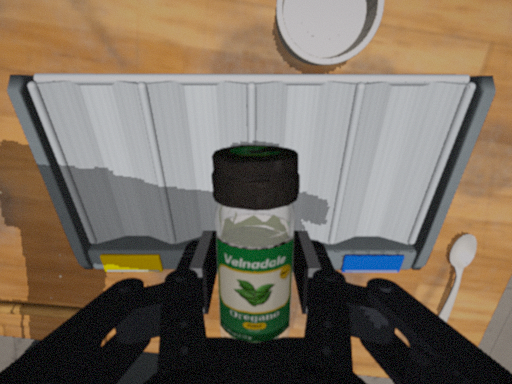

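The black jar is held centred, with its cap at (255,175). The yellow tab (132,262) and blue tab (373,262) are visible. I'll check the lane positions from this view.

Run:
```python
from h import *
d=np.load('w2.npy',allow_pickle=True).item(); P=pts(d); Z=P[...,2]
hsv=cv2.cvtColor(d['img'],cv2.COLOR_BGR2HSV).astype(int);H,S,B=[hsv[...,i] for i in range(3)]
for n,m in(('y',(S>120)&(abs(H-28)<6)),('b',(S>150)&(abs(H-109)<8))):
    m=m&(np.arange(384)[:,None]>240)&(np.arange(384)[:,None]<285)
    k,l,s,c=cv2.connectedComponentsWithStats(m.astype(np.uint8)); i=1+s[1:,4].argmax(); print(n,s[i],c[i],np.median(P[l==i],0).round(4))
# jar: dark-cap & body points near centre; top ridge profile
V,U=np.mgrid[:384,:512]
for v in range(150,335,12):
    r=P[v,245:270]; print(v,np.median(r,0).round(4))
# lane floor black: points of lanes free; plane along middle of yellow lane
for u in (95,200,305,415):
    print(u,[P[v,u].round(3).tolist() for v in (100,140)])
```

```text
y [100 254  63  18 922] [130.89262473 261.82104121] [ 0.4276 -0.1296  0.0453]
b [342 255  62  17 890] [372.03932584 262.01123596] [ 0.4593 -0.3541  0.0454]
150 [ 0.5709 -0.2278  0.1553]
162 [ 0.5694 -0.2279  0.174 ]
174 [ 0.5647 -0.2286  0.1743]
186 [ 0.5592 -0.2294  0.1736]
198 [ 0.5544 -0.23    0.1749]
210 [ 0.5476 -0.2311  0.1713]
222 [ 0.5429 -0.2317  0.1735]
234 [ 0.5376 -0.2326  0.1743]
246 [ 0.5317 -0.2334  0.1742]
258 [ 0.5264 -0.2342  0.1751]
270 [ 0.5203 -0.2349  0.1755]
282 [ 0.5137 -0.2359  0.1751]
294 [ 0.5073 -0.2369  0.175 ]
306 [ 0.5007 -0.2378  0.1749]
318 [ 0.4938 -0.2388  0.1752]
330 [ 0.4866 -0.2399  0.1751]
95 [[0.573, -0.106, 0.06], [0.54, -0.101, 0.05]]
200 [[0.583, -0.183, 0.058], [0.552, -0.185, 0.05]]
305 [[0.597, -0.223, 0.293], [0.564, -0.269, 0.05]]
415 [[0.606, -0.343, 0.058], [0.577, -0.355, 0.054]]
```

Emit:
{"fn": "play_rows", "kwargs": {
  "increments": [
    [0,-0.5,0,0,1],
    [0,-0.5,0,0,1],
    [0,-0.4,-0.2,0,1],
    [0,-0.3,-0.6,0,1],
    [0,0,-1,0,1],
    [0,0,-1,0,1],
    [0,0,-0.7,0,1],
    [0,0,-0.3,0,1]
  ],
  "grip_force": 20
}}

```text
time_s: 7.58
tool_pos: [0.5189, -0.2656, 0.0721]
ee_rot: [-3.131, -0.223, 0.007]
force: [-0.1, 1.1, -1.7]
width: 0.0391
gripper_force: 26.2
```

Emit:
{"fn": "play_rows", "kwargs": {
  "increments": [
    [0,0,-0.1,0,1],
    [0,0,-0.1,0,1],
    [0,0,-0.1,0,1],
    [0,0,-0.1,0,1],
    [0,0,-0.1,0,1],
    [0,0,-0.1,0,1],
    [0,0,-0.1,0,1],
    [0,0,-0.1,0,1]
  ]
}}

```text
time_s: 8.25
tool_pos: [0.5209, -0.2664, 0.0611]
ee_rot: [3.133, 0.224, 0.002]
force: [-2.0, -0.7, 3.3]
width: 0.0394
gripper_force: 26.8
```

```bash
cat > jar.py <<'E'
from h import *
import sys
s=st(); d=snap('wrist',sys.argv[1]); P=pts(d)
t=s['tool_pos']; y=yaw(s); a=np.array([np.cos(y),np.sin(y)]); q=(P[...,:2]-t[:2])@a; w=(P[...,:2]-t[:2])@[-a[1],a[0]]
m=(abs(w)<.006)&(P[...,2]>t[2]+.005)&(P[...,2]<t[2]+.06)&(abs(q)<.075)
for lo in np.arange(-.07,.075,.01):
    k=m&(q>=lo)&(q<lo+.01)
    if k.sum()>5: print(round(lo+.005,3),np.median(P[k][:,2]).round(4),k.sum())
E
python3 jar.py w3
```

```text
t 8.25 tcp [ 0.5209 -0.2664  0.0611] yaw 0.1426 w 0.0394 F [-2.  -0.7  3.3] q6 1.84
-0.045 0.0776 201
-0.035 0.0795 330
-0.025 0.0812 344
-0.015 0.0827 394
-0.005 0.0844 433
0.005 0.0859 498
0.015 0.0867 538
0.025 0.0867 540
0.035 0.0899 667
0.045 0.0909 880
0.055 0.0759 398
```

Emit:
{"fn": "play_rows", "kwargs": {
  "increments": [
    [0,0,-0.1,0,1],
    [0,0,-0.1,0,1],
    [0,0,-0.1,0,1],
    [-0.1,-0.015,-0.05,0,1],
    [-0.1,-0.015,-0.03,0,1],
    [-0.1,-0.015,-0.03,0,1],
    [-0.1,-0.015,-0.03,0,1],
    [0,0,0,0,1]
  ]
}}

```text
time_s: 8.97
tool_pos: [0.5141, -0.268, 0.0539]
ee_rot: [3.131, 0.225, 0.007]
force: [-1.5, -0.3, 10.7]
width: 0.0393
gripper_force: 27.2
```

```bash
python3 jar.py w4
```

```text
t 8.97 tcp [ 0.5141 -0.268   0.0539] yaw 0.1432 w 0.0393 F [-1.5 -0.3 10.7] q6 1.85
-0.055 0.0636 59
-0.045 0.0655 229
-0.035 0.069 286
-0.025 0.0717 314
-0.015 0.0745 345
-0.005 0.0771 390
0.005 0.0797 476
0.015 0.0815 541
0.025 0.0844 506
0.035 0.0868 691
0.045 0.0878 1024
0.055 0.0688 536
```

Emit:
{"fn": "play_rows", "kwargs": {
  "increments": [
    [-0.1,-0.015,-0.02,0,1],
    [-0.1,-0.015,-0.025,0,1],
    [-0.1,-0.015,-0.025,0,1],
    [-0.1,-0.015,-0.025,0,1],
    [-0.1,-0.015,-0.025,0,1],
    [0,0,0,0,1],
    [0,0,0,0,1],
    [0,0,0,0,1]
  ]
}}

```text
time_s: 9.68
tool_pos: [0.5088, -0.2687, 0.0525]
ee_rot: [3.13, 0.226, 0.023]
force: [13.3, 1.0, 5.6]
width: 0.0392
gripper_force: 26.8
```

```bash
python3 jar.py w5
```

```text
t 9.68 tcp [ 0.5088 -0.2687  0.0525] yaw 0.1443 w 0.0392 F [13.3  1.   5.6] q6 1.85
-0.055 0.0621 61
-0.045 0.0642 234
-0.035 0.0675 287
-0.025 0.0702 313
-0.015 0.0729 360
-0.005 0.0757 396
0.005 0.0783 481
0.015 0.0802 541
0.025 0.0828 510
0.035 0.0855 686
0.045 0.0866 1006
0.055 0.0677 528
```

Emit:
{"fn": "play_rows", "kwargs": {
  "increments": [
    [0.03,0,0,0,-0.25],
    [0,0,0,0,-0.25],
    [0,0,0,0,-0.25],
    [0,0,0.5,0,-0.25],
    [0,0,1,0,-0.25],
    [0,0,1,0,-0.25],
    [0,0,1,0,-0.25],
    [0,0,1,0,-0.25]
  ]
}}

```text
time_s: 10.4
tool_pos: [0.5027, -0.2688, 0.1403]
ee_rot: [3.134, 0.223, -0.001]
force: [0.3, -0.1, 0.2]
width: 0.0534
gripper_force: 0.0
```

Emit:
{"fn": "play_rows", "kwargs": {
  "increments": [
    [0.13,0.8,0.3,-0.065,-0.3],
    [0.13,1,0,-0.065,-0.3],
    [0.13,1,0,-0.065,-0.4],
    [0.13,1,0,-0.065,-0.4],
    [0.13,1,0,-0.065,-0.4],
    [0.13,1,0,-0.065,-0.4],
    [0.13,1,0,-0.065,-0.4],
    [0.13,1,0,-0.065,-0.4]
  ]
}}

```text
time_s: 11.07
tool_pos: [0.5237, -0.112, 0.1454]
ee_rot: [3.138, 0.141, -0.001]
force: [0.1, -0.2, 0.1]
width: 0.0599
gripper_force: 0.0
```

Emit:
{"fn": "play_rows", "kwargs": {
  "increments": [
    [0.13,1,0,-0.065,-0.4],
    [0.13,1,0,-0.065,-0.4],
    [0.13,1,0,-0.065,-0.4],
    [0.13,1,0,-0.065,-0.4],
    [0.13,1,0,-0.065,-0.4],
    [0.13,1,0,-0.065,-0.4],
    [0.13,0.5,0,-0.065,-0.4],
    [0.13,0.2,0,-0.065,-0.4]
  ]
}}

```text
time_s: 11.73
tool_pos: [0.5448, 0.0224, 0.1452]
ee_rot: [3.141, 0.062, -0.0]
force: [-0.4, 0.4, 0.5]
width: 0.0597
gripper_force: 0.0
```

```bash
cat > look.py <<'E'
from h import *
import sys
st()
d=snap('wrist',sys.argv[1]); P=pts(d); Z=P[...,2]
for n,(y,x) in dict(a=(.2597,.5447),s=(.1850,.5342),c=(.1095,.5584)).items():
    m=(abs(P[...,1]-y)<.03)&(abs(P[...,0]-x)<.065)&(Z>.03)&(Z<.07)
    if m.sum()<50: print(n,m.sum());continue
    k,l,s,c=cv2.connectedComponentsWithStats(m.astype(np.uint8)); m=l==1+s[1:,4].argmax()
    Q=P[m][:,:2]; (cx,cy),(w,h),a=cv2.minAreaRect((Q*1000).astype(np.float32)); print(n,m.sum(),(round(cx,1),round(cy,1)),(round(w,1),round(h,1)),round(a,2),'ztop',np.percentile(P[m][:,2],90).round(4),'yaw',np.radians(a if w>h else a-90).round(3))
E
python3 look.py w6
python3 - <<'E'
from h import *
d=snap('top','t2'); cv2.imwrite('pics/t2c.png',cv2.resize(d['img'][150:245,270:400],None,fx=5,fy=5))
E
```

```text
t 11.73 tcp [0.5448 0.0224 0.1452] yaw 0.0397 w 0.0597 F [-0.4  0.4  0.5] q6 1.2
a 1098 (531.4, 238.6) (10.5, 78.4) 85.56 ztop 0.0417 yaw -0.077
s 4196 (535.9, 180.6) (87.6, 39.8) 0.82 ztop 0.049 yaw 0.014
c 6854 (558.9, 107.2) (108.6, 44.0) 2.03 ztop 0.0519 yaw 0.035
```

View pics/t2c.png

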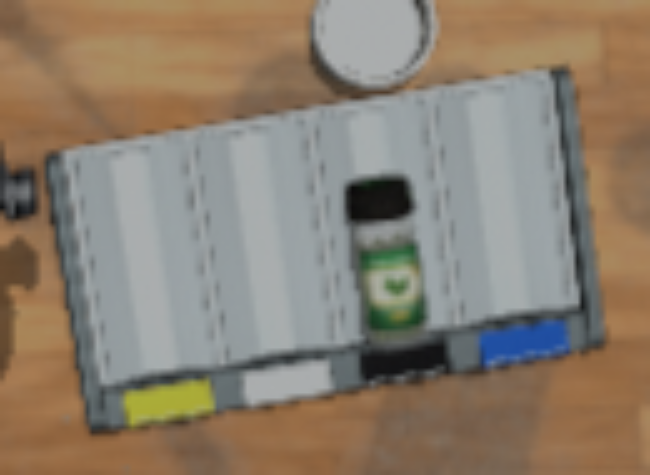

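The black jar lies seated in the black-tab lane at (385,260) in the crop, with its base on the stop. Next is the white-capped jar.

Emit:
{"fn": "play_rows", "kwargs": {
  "increments": [
    [0.14,0.9,0,0,-0.4],
    [0.14,0.9,0,0,-0.4],
    [0.14,0.9,0,0,-0.4],
    [0.14,0.9,-0.2,0,-0.4],
    [0.14,0.7,-0.5,0,-0.4],
    [0,0,-1,0,-0.4],
    [0,0,-1,0,-0.4],
    [0,0,-1,0,-0.4]
  ]
}}

```text
time_s: 12.5
tool_pos: [0.5586, 0.1067, 0.0695]
ee_rot: [3.141, 0.06, -0.001]
force: [0.8, 0.6, 0.3]
width: 0.0599
gripper_force: 0.0
```

Emit:
{"fn": "play_rows", "kwargs": {
  "increments": [
    [0,0,-1,0,-0.4],
    [0,0,-1,0,-0.4],
    [0,0,-0.4,0,-0.4],
    [0,0,0,0,-0.4],
    [0,0,0,0,1],
    [0,0,0,0,1],
    [0,0,0,0,1],
    [0,0,0,0,1]
  ],
  "grip_force": 25
}}

```text
time_s: 13.17
tool_pos: [0.5594, 0.1075, 0.0243]
ee_rot: [-3.14, -0.061, -0.003]
force: [-0.2, 0.5, 1.9]
width: 0.0423
gripper_force: 29.6
```

Emit:
{"fn": "play_rows", "kwargs": {
  "increments": [
    [0,0,0,0,1],
    [0,0,0,0,1],
    [0,0,0.6,0,1],
    [0,0,1,0,1],
    [0,0,1,0,1],
    [0,0,1,0,1],
    [0,0,1,0,1],
    [0,0,1,0,1]
  ]
}}

```text
time_s: 13.83
tool_pos: [0.5585, 0.1072, 0.1366]
ee_rot: [3.141, 0.061, -0.0]
force: [0.3, -0.0, -1.0]
width: 0.0425
gripper_force: 29.3
```

```bash
python3 jar.py w7
```

```text
t 13.83 tcp [0.5585 0.1072 0.1366] yaw 0.0386 w 0.0425 F [ 0.3 -0.  -1. ] q6 1.07
-0.035 0.1644 236
-0.025 0.1644 452
-0.015 0.1643 475
-0.005 0.1643 521
0.005 0.1641 552
0.015 0.1632 628
0.025 0.162 693
0.035 0.1633 598
0.045 0.1624 708
0.055 0.1589 536
```

Emit:
{"fn": "play_rows", "kwargs": {
  "increments": [
    [-0.15,-0.6,0.4,0.065,1],
    [-0.15,-0.9,0.3,0.065,1],
    [-0.15,-0.9,0,0.065,1],
    [-0.15,-0.9,0,0.065,1],
    [-0.15,-0.9,0,0.065,1],
    [-0.15,-1,0,0.065,1],
    [-0.15,-1,0,0.065,1],
    [-0.15,-1,0,0.065,1]
  ],
  "grip_force": 20
}}

```text
time_s: 14.55
tool_pos: [0.534, -0.038, 0.1491]
ee_rot: [3.138, 0.143, -0.001]
force: [0.7, -0.6, -0.6]
width: 0.0427
gripper_force: 29.3
```

Emit:
{"fn": "play_rows", "kwargs": {
  "increments": [
    [-0.16,-1,0,0.065,1],
    [-0.16,-1,0,0.065,1],
    [-0.16,-1,0,0.065,1],
    [-0.16,-1,0,0.065,1],
    [-0.16,-1,0,0.065,1],
    [-0.16,-1,0,0.065,1],
    [-0.16,-1,0,0.065,1],
    [-0.16,-0.8,0,0.065,1]
  ]
}}

```text
time_s: 15.22
tool_pos: [0.5082, -0.1942, 0.149]
ee_rot: [-3.134, -0.224, 0.001]
force: [0.0, 0.5, -1.8]
width: 0.0426
gripper_force: 29.3
```

Emit:
{"fn": "play_rows", "kwargs": {
  "increments": [
    [0,0,-0.2,0,1],
    [0,0,-0.6,0,1],
    [0,0,-1,0,1],
    [0,0,-0.8,0,1],
    [0,0,-0.5,0,1],
    [0,0,-0.3,0,1],
    [0,0,-0.2,0,1],
    [0,0,0,0,1]
  ]
}}

```text
time_s: 15.88
tool_pos: [0.509, -0.1924, 0.0765]
ee_rot: [-3.134, -0.225, 0.001]
force: [-0.6, 0.7, -0.6]
width: 0.0425
gripper_force: 29.3
```

```bash
python3 jar.py w8
```

```text
t 15.88 tcp [ 0.509  -0.1924  0.0765] yaw 0.1431 w 0.0425 F [-0.6  0.7 -0.6] q6 1.71
-0.035 0.1043 235
-0.025 0.1043 453
-0.015 0.1042 486
-0.005 0.1041 508
0.005 0.104 558
0.015 0.1031 618
0.025 0.1019 698
0.035 0.1031 600
0.045 0.1022 708
0.055 0.0983 526
```

Emit:
{"fn": "play_rows", "kwargs": {
  "increments": [
    [0,0,-0.12,0,1],
    [0,0,-0.12,0,1],
    [0,0,-0.12,0,1],
    [0,0,-0.12,0,1],
    [0,0,-0.12,0,1],
    [0,0,-0.12,0,1],
    [0,0,-0.12,0,1],
    [0,0,-0.12,0,1]
  ]
}}

```text
time_s: 16.6
tool_pos: [0.5097, -0.1934, 0.0594]
ee_rot: [3.132, 0.224, 0.003]
force: [-2.5, -0.9, 6.4]
width: 0.0426
gripper_force: 30.7
```

Emit:
{"fn": "play_rows", "kwargs": {
  "increments": [
    [0,0,-0.1,0,1],
    [0,0,-0.1,0,1],
    [0,0,-0.1,0,1],
    [-0.1,-0.015,-0.05,0,1],
    [-0.1,-0.015,-0.03,0,1],
    [-0.1,-0.015,-0.03,0,1],
    [-0.1,-0.015,-0.03,0,1],
    [0,0,0,0,1]
  ]
}}

```text
time_s: 17.27
tool_pos: [0.5039, -0.1949, 0.0538]
ee_rot: [3.13, 0.225, 0.012]
force: [-2.0, 1.2, 15.3]
width: 0.0425
gripper_force: 32.1
```

```bash
python3 jar.py w9
```

```text
t 17.27 tcp [ 0.5039 -0.1949  0.0538] yaw 0.1434 w 0.0425 F [-2.   1.2 15.3] q6 1.71
-0.045 0.0712 173
-0.035 0.0735 303
-0.025 0.0763 327
-0.015 0.0789 372
-0.005 0.0815 426
0.005 0.084 510
0.015 0.0857 554
0.025 0.0865 554
0.035 0.0906 742
0.045 0.0924 1009
0.055 0.0745 878
```

Emit:
{"fn": "play_rows", "kwargs": {
  "increments": [
    [-0.1,-0.01,-0.01,0,1],
    [-0.1,-0.01,-0.01,0,1],
    [-0.1,-0.01,-0.02,0,1],
    [-0.1,-0.01,-0.02,0,1],
    [-0.1,-0.01,-0.02,0,1],
    [0,0,0,0,1],
    [0,0,0,0,1],
    [0,0,0,0,1]
  ]
}}

```text
time_s: 17.98
tool_pos: [0.4997, -0.1952, 0.0534]
ee_rot: [3.129, 0.227, 0.033]
force: [19.3, 0.0, 5.6]
width: 0.0424
gripper_force: 30.9
```

```bash
python3 jar.py w10|head -4
```

```text
t 17.98 tcp [ 0.4997 -0.1952  0.0534] yaw 0.1446 w 0.0424 F [19.3  0.   5.6] q6 1.71
-0.045 0.0704 182
-0.035 0.0727 297
-0.025 0.0756 332
```

Emit:
{"fn": "play_rows", "kwargs": {
  "increments": [
    [0.2,0,0,0,-0.2],
    [0,0,0,0,-0.25],
    [0,0,0,0,-0.25],
    [0,0,0.5,0,-0.25],
    [0,0,1,0,-0.25],
    [0,0,1,0,-0.25],
    [0,0,1,0,-0.25],
    [0,0,1,0,-0.25]
  ]
}}

```text
time_s: 18.7
tool_pos: [0.4946, -0.1952, 0.1387]
ee_rot: [3.133, 0.223, -0.001]
force: [0.3, -0.5, -0.4]
width: 0.0534
gripper_force: 0.0
```

Emit:
{"fn": "play_rows", "kwargs": {
  "increments": [
    [0.1,0.8,0.3,-0.065,-0.3],
    [0.1,1,0,-0.065,-0.3],
    [0.1,1,0,-0.065,-0.4],
    [0.1,1,0,-0.065,-0.4],
    [0.1,1,0,-0.065,-0.4],
    [0.1,1,0,-0.065,-0.4],
    [0.1,1,0,-0.065,-0.4],
    [0.1,1,0,-0.065,-0.4]
  ]
}}

```text
time_s: 19.37
tool_pos: [0.5107, -0.0383, 0.1438]
ee_rot: [3.138, 0.141, -0.001]
force: [-0.3, -0.6, -0.6]
width: 0.0597
gripper_force: 0.0
```

Emit:
{"fn": "play_rows", "kwargs": {
  "increments": [
    [0.1,1,0,-0.065,-0.4],
    [0.1,1,0,-0.065,-0.4],
    [0.1,1,0,-0.065,-0.4],
    [0.1,1,0,-0.065,-0.4],
    [0.1,1,0,-0.065,-0.4],
    [0.1,0.9,0,-0.065,-0.4],
    [0.1,0.5,0,-0.065,-0.4],
    [0.1,0.2,0,-0.065,-0.4]
  ]
}}

```text
time_s: 20.03
tool_pos: [0.5271, 0.094, 0.1435]
ee_rot: [3.141, 0.062, -0.001]
force: [0.2, 0.0, 1.0]
width: 0.06
gripper_force: 0.0
```

```bash
python3 look.py w11
python3 - <<'E'
from h import *
d=np.load('w11.npy',allow_pickle=True).item(); P=pts(d); Z=P[...,2]
print('shaker profile')
for x in np.arange(.49,.585,.01):
    m=(abs(P[...,0]-x)<.004)&(abs(P[...,1]-.1835)<.03)&(Z>.026)
    if m.sum()>20: y=P[m][:,1]; print(x.round(3),np.percentile(y,[2,98]).round(4),np.percentile(Z[m],90).round(4))
d=snap('top','t3'); cv2.imwrite('pics/t3c.png',cv2.resize(d['img'][150:245,270:400],None,fx=5,fy=5))
E
```

```text
t 20.03 tcp [0.5271 0.094  0.1435] yaw 0.0395 w 0.06 F [0.2 0.  1. ] q6 1.06
a 6462 (544.7, 258.4) (105.7, 40.9) 2.59 ztop 0.0483 yaw 0.045
s 4258 (535.9, 181.6) (86.9, 40.6) 1.56 ztop 0.0491 yaw 0.027
c 0
shaker profile
0.49 [0.1639 0.1932] 0.0487
0.5 [0.1619 0.1972] 0.05
0.51 [0.1613 0.1982] 0.0498
0.52 [0.1538 0.199 ] 0.2026
0.53 [0.1625 0.1992] 0.048
0.54 [0.1536 0.1946] 0.2272
0.55 [0.1667 0.1974] 0.0426
0.56 [0.1677 0.1975] 0.0409
0.57 [0.1683 0.1973] 0.04
0.58 [0.1733 0.1937] 0.0354
```

View pics/t3c.png

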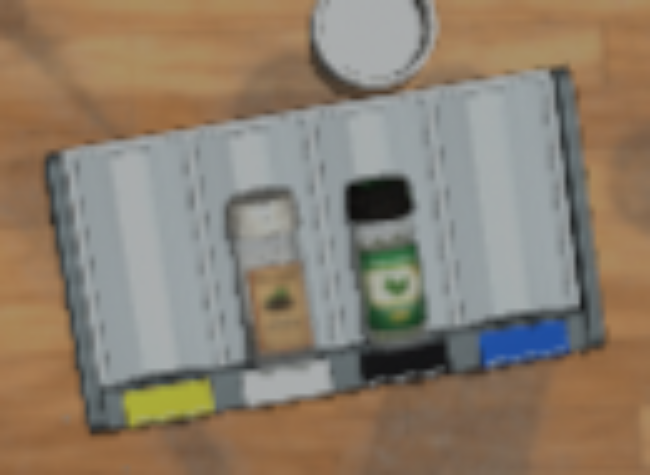

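The white-capped jar is seated on its stop beside the black one, at (275,270). Next is the shaker.

Emit:
{"fn": "play_rows", "kwargs": {
  "increments": [
    [-0.1,0.9,0,0,-0.4],
    [0,0.9,0,0,-0.4],
    [0,0.9,0,0,-0.4],
    [0,0.9,-0.2,0,-0.4],
    [0,0.85,-0.5,0,-0.4],
    [0,0,-1,0,-0.4],
    [0,0,-1,0,-0.4],
    [0,0,-1,0,-0.4]
  ]
}}

```text
time_s: 20.8
tool_pos: [0.5253, 0.1813, 0.0688]
ee_rot: [3.141, 0.06, 0.0]
force: [0.4, -0.8, 0.1]
width: 0.0598
gripper_force: 0.0
```

Emit:
{"fn": "play_rows", "kwargs": {
  "increments": [
    [0,0,-1,0,-0.4],
    [0,0,-1,0,-0.4],
    [0,0,-0.4,0,-0.4],
    [0,0,0,0,-0.4],
    [0,0,0,0,1],
    [0,0,0,0,1],
    [0,0,0,0,1],
    [0,0,0,0,1]
  ],
  "grip_force": 25
}}

```text
time_s: 21.47
tool_pos: [0.5261, 0.1823, 0.0231]
ee_rot: [-3.14, -0.061, -0.004]
force: [0.3, -1.8, 2.2]
width: 0.0406
gripper_force: 25.6
```

Emit:
{"fn": "play_rows", "kwargs": {
  "increments": [
    [0,0,0,0,1],
    [0,0,0,0,1],
    [0,0,0.6,0,1],
    [0,0,1,0,1],
    [0,0,1,0,1],
    [0,0,1,0,1],
    [0,0,1,0,1],
    [0,0,1,0,1]
  ]
}}

```text
time_s: 22.13
tool_pos: [0.5247, 0.1821, 0.1345]
ee_rot: [-3.141, -0.061, 0.001]
force: [1.5, -0.2, -1.3]
width: 0.0411
gripper_force: 25.7
```

```bash
python3 jar.py w12
```

```text
t 22.13 tcp [0.5247 0.1821 0.1345] yaw 0.0387 w 0.0411 F [ 1.5 -0.2 -1.3] q6 0.91
-0.035 0.1607 60
-0.025 0.1612 439
-0.015 0.1611 468
-0.005 0.1608 545
0.005 0.1586 619
0.015 0.1558 626
0.025 0.1528 628
0.035 0.1512 594
0.045 0.1496 665
0.055 0.1444 292
```

View pics/w12.png

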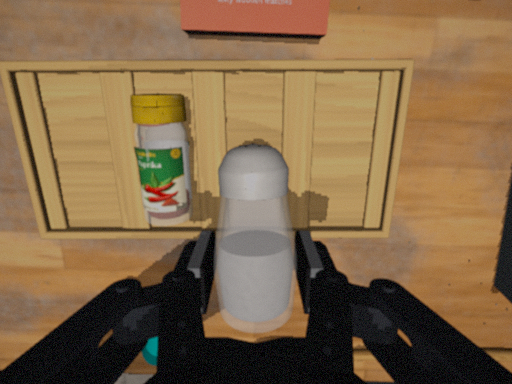

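The shaker is held straight, with its dome at (253,165). The yellow jar remains in the tray at (160,160).

Emit:
{"fn": "play_rows", "kwargs": {
  "increments": [
    [-0.02,-0.6,0.5,0.033,1],
    [-0.02,-0.9,0.4,0.033,1],
    [-0.02,-0.9,0.2,0.033,1],
    [-0.02,-0.9,0,0.033,1],
    [-0.02,-0.9,0,0.033,1],
    [-0.02,-0.9,0,0.033,1],
    [-0.02,-0.9,0,0.033,1],
    [-0.02,-0.9,0,0.033,1]
  ]
}}

```text
time_s: 22.85
tool_pos: [0.5213, 0.0429, 0.1551]
ee_rot: [-3.14, -0.103, 0.002]
force: [0.4, 0.6, -1.8]
width: 0.0409
gripper_force: 25.7
```

Emit:
{"fn": "play_rows", "kwargs": {
  "increments": [
    [-0.02,-0.9,0,0.033,1],
    [-0.02,-0.9,0,0.033,1],
    [-0.02,-0.9,0,0.033,1],
    [-0.02,-0.9,0,0.033,1],
    [-0.02,-0.9,0,0.033,1],
    [-0.02,-0.9,0,0.033,1],
    [-0.02,-0.9,0,0.033,1],
    [-0.02,-0.9,0,0.033,1]
  ]
}}

```text
time_s: 23.52
tool_pos: [0.518, -0.101, 0.1551]
ee_rot: [-3.138, -0.144, 0.002]
force: [0.2, -0.4, -1.4]
width: 0.0413
gripper_force: 25.7
```

Emit:
{"fn": "play_rows", "kwargs": {
  "increments": [
    [-0.02,-0.9,0,0.033,1],
    [-0.02,-0.9,0,0.033,1],
    [-0.02,-0.9,0,0.033,1],
    [-0.02,-0.9,0,0.033,1],
    [-0.02,-0.9,0,0.033,1],
    [-0.02,-0.9,0,0.033,1],
    [-0.02,-0.9,0,0.033,1],
    [-0.02,-0.9,0,0.033,1]
  ]
}}

```text
time_s: 24.18
tool_pos: [0.5148, -0.2448, 0.155]
ee_rot: [-3.135, -0.185, 0.002]
force: [0.3, -0.1, -1.9]
width: 0.0411
gripper_force: 25.7
```

Emit:
{"fn": "play_rows", "kwargs": {
  "increments": [
    [-0.02,-0.9,0,0.033,1],
    [-0.02,-0.9,0,0.033,1],
    [-0.02,-0.9,0,0.033,1],
    [-0.02,-0.9,0,0.033,1],
    [-0.02,-0.7,0,0.033,1],
    [-0.02,-0.4,0,0.033,1],
    [-0.02,-0.1,0,0.033,1],
    [0,0,0,0,1]
  ]
}}

```text
time_s: 24.85
tool_pos: [0.5123, -0.3401, 0.155]
ee_rot: [-3.133, -0.22, 0.001]
force: [-0.4, 0.2, -1.1]
width: 0.0408
gripper_force: 25.7
```

```bash
python3 jar.py w13
```

```text
t 24.85 tcp [ 0.5123 -0.3401  0.155 ] yaw 0.1403 w 0.0408 F [-0.4  0.2 -1.1] q6 1.97
-0.035 0.1812 52
-0.025 0.1818 448
-0.015 0.1816 470
-0.005 0.1812 541
0.005 0.1791 613
0.015 0.1762 631
0.025 0.1733 622
0.035 0.1717 584
0.045 0.1702 667
0.055 0.1647 290
```

Emit:
{"fn": "play_rows", "kwargs": {
  "increments": [
    [-0.05,-0.25,-0.3,0.03,1],
    [0,0,-0.8,0,1],
    [0,0,-1,0,1],
    [0,0,-0.9,0,1],
    [0,0,-0.6,0,1],
    [0,0,-0.4,0,1],
    [0,0,-0.2,0,1],
    [0,0,0,0,1]
  ],
  "grip_force": 20
}}

```text
time_s: 25.57
tool_pos: [0.5117, -0.3447, 0.0709]
ee_rot: [-3.133, -0.226, 0.001]
force: [0.5, 0.1, -1.9]
width: 0.0406
gripper_force: 25.7
```

Emit:
{"fn": "play_rows", "kwargs": {
  "increments": [
    [0,0,-0.1,0,1],
    [0,0,-0.1,0,1],
    [0,0,-0.1,0,1],
    [0,0,-0.1,0,1],
    [0,0,-0.1,0,1],
    [0,0,-0.1,0,1],
    [0,0,-0.1,0,1],
    [0,0,-0.1,0,1]
  ]
}}

```text
time_s: 26.23
tool_pos: [0.5118, -0.3452, 0.0558]
ee_rot: [3.133, 0.226, 0.0]
force: [-0.5, 0.5, 1.4]
width: 0.0408
gripper_force: 25.9
```

```bash
python3 jar.py w14
```

```text
t 26.23 tcp [ 0.5118 -0.3452  0.0558] yaw 0.1439 w 0.0408 F [-0.5  0.5  1.4] q6 1.98
-0.035 0.0799 113
-0.025 0.0806 396
-0.015 0.0816 433
-0.005 0.082 516
0.005 0.0807 596
0.015 0.0789 591
0.025 0.0772 619
0.035 0.0771 604
0.045 0.0759 741
0.055 0.0696 387
```

Emit:
{"fn": "play_rows", "kwargs": {
  "increments": [
    [0,0,-0.08,0,1],
    [0,0,-0.08,0,1],
    [0,0,-0.08,0,1],
    [0,0,-0.08,0,1],
    [-0.05,0,-0.05,0,1],
    [-0.05,0,-0.05,0,1],
    [0,0,0,0,1],
    [0,0,0,0,1]
  ]
}}

```text
time_s: 26.95
tool_pos: [0.5101, -0.3451, 0.0476]
ee_rot: [3.133, 0.226, 0.001]
force: [0.2, 0.1, 3.6]
width: 0.0408
gripper_force: 26.0
```

```bash
python3 jar.py w15
```

```text
t 26.95 tcp [ 0.5101 -0.3451  0.0476] yaw 0.144 w 0.0408 F [0.2 0.1 3.6] q6 1.98
-0.035 0.0678 153
-0.025 0.0699 319
-0.015 0.0726 366
-0.005 0.0741 491
0.005 0.0742 538
0.015 0.0741 583
0.025 0.0743 591
0.035 0.0763 646
0.045 0.075 845
0.055 0.0669 479
0.075 0.0529 87
```

Emit:
{"fn": "play_rows", "kwargs": {
  "increments": [
    [-0.1,-0.015,-0.04,0,1],
    [-0.1,-0.015,-0.03,0,1],
    [-0.1,-0.015,-0.03,0,1],
    [-0.1,-0.015,-0.03,0,1],
    [-0.1,-0.015,-0.025,0,1],
    [-0.1,-0.015,-0.025,0,1],
    [0,0,0,0,1],
    [0,0,0,0,1]
  ]
}}

```text
time_s: 27.67
tool_pos: [0.5036, -0.3464, 0.0464]
ee_rot: [3.13, 0.228, 0.021]
force: [15.0, 2.0, 4.7]
width: 0.041
gripper_force: 26.1
```

```bash
python3 jar.py w16
```

```text
t 27.67 tcp [ 0.5036 -0.3464  0.0464] yaw 0.1457 w 0.041 F [15.   2.   4.7] q6 1.99
-0.035 0.0662 147
-0.025 0.0683 319
-0.015 0.0712 374
-0.005 0.073 481
0.005 0.0731 555
0.015 0.0733 578
0.025 0.0735 593
0.035 0.0757 648
0.045 0.0747 833
0.055 0.0667 487
0.075 0.0516 33
```

Emit:
{"fn": "play_rows", "kwargs": {
  "increments": [
    [0.2,0,0,0,-0.2],
    [0,0,0,0,-0.25],
    [0,0,0,0,-0.25],
    [0,0,0.5,0,-0.25],
    [0,0,1,0,-0.25],
    [0,0,1,0,-0.25],
    [0,0,1,0,-0.25],
    [0,0,1,0,-0.25]
  ]
}}

```text
time_s: 28.38
tool_pos: [0.5011, -0.3469, 0.1346]
ee_rot: [-3.133, -0.225, 0.002]
force: [0.3, 1.4, -0.2]
width: 0.0534
gripper_force: 0.0
```

Emit:
{"fn": "play_rows", "kwargs": {
  "increments": [
    [0.06,0.6,0.5,-0.033,-0.3],
    [0.06,0.9,0,-0.033,-0.3],
    [0.06,0.9,0,-0.033,-0.4],
    [0.06,0.9,0,-0.033,-0.4],
    [0.06,0.9,0,-0.033,-0.4],
    [0.06,0.9,0,-0.033,-0.4],
    [0.06,0.9,0,-0.033,-0.4],
    [0.06,0.9,0,-0.033,-0.4]
  ]
}}

```text
time_s: 29.05
tool_pos: [0.5108, -0.2075, 0.1432]
ee_rot: [-3.136, -0.184, 0.001]
force: [-0.0, 0.8, 0.5]
width: 0.0599
gripper_force: 0.0
```

Emit:
{"fn": "play_rows", "kwargs": {
  "increments": [
    [0.06,0.9,0,-0.033,-0.4],
    [0.06,0.9,0,-0.033,-0.4],
    [0.06,0.9,0,-0.033,-0.4],
    [0.06,0.9,0,-0.033,-0.4],
    [0.06,0.9,0,-0.033,-0.4],
    [0.06,0.9,0,-0.033,-0.4],
    [0.06,0.9,0,-0.033,-0.4],
    [0.06,0.9,0,-0.033,-0.4]
  ]
}}

```text
time_s: 29.72
tool_pos: [0.5203, -0.0637, 0.1433]
ee_rot: [3.138, 0.142, -0.001]
force: [-0.1, 0.1, -0.2]
width: 0.0599
gripper_force: 0.0
```

Emit:
{"fn": "play_rows", "kwargs": {
  "increments": [
    [0.06,0.9,0,-0.033,-0.4],
    [0.06,0.9,0,-0.033,-0.4],
    [0.06,0.9,0,-0.033,-0.4],
    [0.06,0.9,0,-0.033,-0.4],
    [0.06,0.9,0,-0.033,-0.4],
    [0.06,0.9,0,-0.033,-0.4],
    [0.06,0.9,0,-0.033,-0.4],
    [0.06,0.9,0,-0.033,-0.4]
  ]
}}

```text
time_s: 30.38
tool_pos: [0.5299, 0.0801, 0.1433]
ee_rot: [3.14, 0.101, -0.001]
force: [0.9, -0.3, -0.7]
width: 0.0601
gripper_force: 0.0
```

Emit:
{"fn": "play_rows", "kwargs": {
  "increments": [
    [0.06,0.9,0,-0.033,-0.4],
    [0.06,0.9,0,-0.033,-0.4],
    [0.06,0.9,0,-0.033,-0.4],
    [0.06,0.9,0,-0.033,-0.4],
    [0.06,0.7,0,-0.033,-0.4],
    [0.06,0.4,0,-0.033,-0.4],
    [0.06,0.2,0,-0.033,-0.4],
    [0,0,0,0,-0.4]
  ]
}}

```text
time_s: 31.05
tool_pos: [0.5389, 0.1776, 0.1432]
ee_rot: [3.14, 0.066, -0.001]
force: [-1.5, -0.3, 0.1]
width: 0.0598
gripper_force: 0.0
```

```bash
python3 look.py w17
python3 - <<'E'
from h import *
d=snap('top','t4'); cv2.imwrite('pics/t4c.png',cv2.resize(d['img'][150:245,270:400],None,fx=5,fy=5))
E
```

```text
t 31.05 tcp [0.5389 0.1776 0.1432] yaw 0.042 w 0.0598 F [-1.5 -0.3  0.1] q6 0.94
a 5806 (544.5, 258.3) (106.1, 40.9) 3.3 ztop 0.0483 yaw 0.058
s 0
c 0
```

View pics/t4c.png

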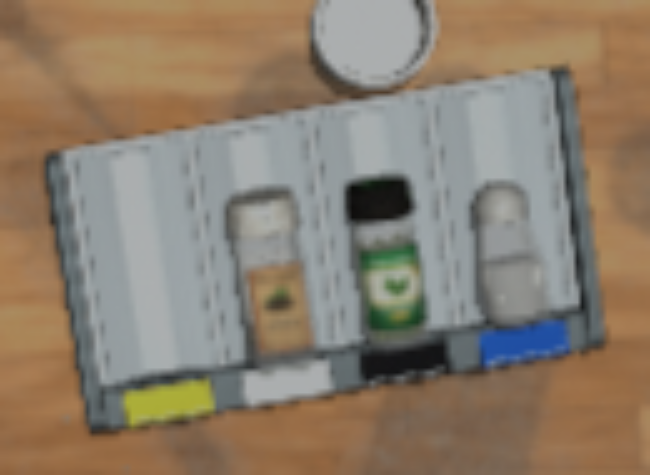

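The shaker is seated in the blue lane at (510,255). The last one is the yellow-capped jar.

Emit:
{"fn": "play_rows", "kwargs": {
  "increments": [
    [0.14,0.9,0,0,-0.4],
    [0.14,0.9,0,0,-0.4],
    [0,0.9,0,0,-0.4],
    [0,0.9,-0.2,0,-0.4],
    [0,0.5,-0.5,0,-0.4],
    [0,0,-1,0,-0.4],
    [0,0,-1,0,-0.4],
    [0,0,-1,0,-0.4]
  ]
}}

```text
time_s: 31.82
tool_pos: [0.544, 0.2602, 0.0673]
ee_rot: [3.14, 0.067, -0.002]
force: [-0.2, -0.4, -0.2]
width: 0.0598
gripper_force: 0.0
```

Emit:
{"fn": "play_rows", "kwargs": {
  "increments": [
    [0,0,-1,0,-0.4],
    [0,0,-1,0,-0.4],
    [0,0,-0.4,0,-0.4],
    [0,0,0,0,-0.4],
    [0,0,0,0,1],
    [0,0,0,0,1],
    [0,0,0,0,1],
    [0,0,0,0,1]
  ],
  "grip_force": 25
}}

```text
time_s: 32.48
tool_pos: [0.5452, 0.2598, 0.0228]
ee_rot: [-3.14, -0.065, -0.003]
force: [-0.4, 0.1, 0.9]
width: 0.0396
gripper_force: 28.3
```

Emit:
{"fn": "play_rows", "kwargs": {
  "increments": [
    [0,0,0,0,1],
    [0,0,0,0,1],
    [0,0,0.6,0,1],
    [0,0,1,0,1],
    [0,0,1,0,1],
    [0,0,1,0,1],
    [0,0,1,0,1],
    [0,0,1,0,1]
  ]
}}

```text
time_s: 33.15
tool_pos: [0.5443, 0.2589, 0.1349]
ee_rot: [3.141, 0.065, -0.001]
force: [0.4, 1.0, -1.2]
width: 0.0393
gripper_force: 28.0
```

```bash
python3 jar.py w18
```

```text
t 33.15 tcp [0.5443 0.2589 0.1349] yaw 0.0414 w 0.0393 F [ 0.4  1.  -1.2] q6 0.84
-0.035 0.1604 313
-0.025 0.1604 441
-0.015 0.1604 465
-0.005 0.1604 495
0.005 0.1605 529
0.015 0.1602 574
0.025 0.159 623
0.035 0.1599 653
0.045 0.1598 684
0.055 0.1544 419
```

Emit:
{"fn": "play_rows", "kwargs": {
  "increments": [
    [-0.1,-0.5,0.5,0.044,1],
    [-0.1,-0.9,0.4,0.044,1],
    [-0.1,-0.9,0,0.044,1],
    [-0.1,-0.9,0,0.044,1],
    [-0.1,-0.9,0,0.044,1],
    [-0.1,-0.9,0,0.044,1],
    [-0.1,-0.9,0,0.044,1],
    [-0.1,-0.9,0,0.044,1]
  ]
}}

```text
time_s: 33.87
tool_pos: [0.5278, 0.1217, 0.1513]
ee_rot: [3.139, 0.121, -0.002]
force: [0.3, 0.5, -0.9]
width: 0.0391
gripper_force: 28.0
```

Emit:
{"fn": "play_rows", "kwargs": {
  "increments": [
    [-0.1,-0.9,0,0.044,1],
    [-0.1,-0.9,0,0.044,1],
    [-0.1,-0.9,0,0.044,1],
    [-0.1,-0.9,0,0.044,1],
    [-0.1,-0.9,0,0.044,1],
    [-0.1,-0.9,0,0.044,1],
    [-0.1,-0.9,0,0.044,1],
    [-0.1,-0.9,0,0.044,1]
  ]
}}

```text
time_s: 34.53
tool_pos: [0.5117, -0.0221, 0.1513]
ee_rot: [3.136, 0.176, -0.002]
force: [-0.0, -0.5, -1.4]
width: 0.039
gripper_force: 28.0
```

Emit:
{"fn": "play_rows", "kwargs": {
  "increments": [
    [-0.1,-0.9,0,0.044,1],
    [-0.1,-0.9,0,0.044,1],
    [-0.1,-0.9,0,0.044,1],
    [-0.1,-0.9,0,0.044,1],
    [-0.1,-0.7,0,0.044,1],
    [-0.1,-0.4,0,0.044,1],
    [-0.1,-0.1,0,0.044,1],
    [0,0,0,0,1]
  ]
}}

```text
time_s: 35.2
tool_pos: [0.498, -0.1171, 0.1514]
ee_rot: [-3.134, -0.223, 0.001]
force: [0.1, 0.9, -1.7]
width: 0.0395
gripper_force: 28.0
```

```bash
python3 jar.py w19
```

```text
t 35.2 tcp [ 0.498  -0.1171  0.1514] yaw 0.1421 w 0.0395 F [ 0.1  0.9 -1.7] q6 1.55
-0.035 0.1769 321
-0.025 0.1769 436
-0.015 0.1769 466
-0.005 0.1769 501
0.005 0.177 521
0.015 0.1766 575
0.025 0.1755 625
0.035 0.1764 660
0.045 0.1762 679
0.055 0.1707 412
```

Emit:
{"fn": "play_rows", "kwargs": {
  "increments": [
    [0,-0.07,-0.3,0,1],
    [0,0,-0.8,0,1],
    [0,0,-1,0,1],
    [0,0,-0.8,0,1],
    [0,0,-0.5,0,1],
    [0,0,-0.3,0,1],
    [0,0,-0.1,0,1],
    [0,0,0,0,1]
  ],
  "grip_force": 20
}}

```text
time_s: 35.92
tool_pos: [0.4987, -0.118, 0.0755]
ee_rot: [3.133, 0.225, -0.0]
force: [0.2, 0.6, -0.7]
width: 0.039
gripper_force: 28.0
```

Emit:
{"fn": "play_rows", "kwargs": {
  "increments": [
    [0,0,-0.12,0,1],
    [0,0,-0.12,0,1],
    [0,0,-0.12,0,1],
    [0,0,-0.12,0,1],
    [0,0,-0.12,0,1],
    [0,0,-0.12,0,1],
    [0,0,-0.12,0,1],
    [0,0,-0.12,0,1]
  ]
}}

```text
time_s: 36.58
tool_pos: [0.499, -0.1186, 0.0573]
ee_rot: [3.133, 0.224, 0.002]
force: [-3.6, -0.3, 3.9]
width: 0.039
gripper_force: 29.3
```

Emit:
{"fn": "play_rows", "kwargs": {
  "increments": [
    [0,0,-0.1,0,1],
    [0,0,-0.1,0,1],
    [-0.1,-0.015,-0.05,0,1],
    [-0.1,-0.015,-0.05,0,1],
    [-0.1,-0.015,-0.03,0,1],
    [-0.1,-0.015,-0.03,0,1],
    [0,0,0,0,1],
    [0,0,0,0,1]
  ]
}}

```text
time_s: 37.25
tool_pos: [0.4928, -0.1198, 0.0522]
ee_rot: [3.132, 0.225, 0.009]
force: [-2.3, -0.2, 12.2]
width: 0.0394
gripper_force: 30.4
```

```bash
python3 jar.py w20
```

```text
t 37.25 tcp [ 0.4928 -0.1198  0.0522] yaw 0.1435 w 0.0394 F [-2.3 -0.2 12.2] q6 1.55
-0.055 0.0646 20
-0.045 0.0661 228
-0.035 0.0696 300
-0.025 0.0723 307
-0.015 0.0749 360
-0.005 0.0777 397
0.005 0.0803 477
0.015 0.0826 555
0.025 0.0852 555
0.035 0.0871 685
0.045 0.0882 1097
0.055 0.0681 576
0.075 0.0574 9
```

Flush on the lane; slide it home.

Emit:
{"fn": "play_rows", "kwargs": {
  "increments": [
    [-0.1,-0.01,-0.01,0,1],
    [-0.1,-0.01,-0.01,0,1],
    [-0.1,-0.01,-0.02,0,1],
    [-0.1,-0.01,-0.02,0,1],
    [-0.1,-0.01,-0.02,0,1],
    [0,0,0,0,1],
    [0,0,0,0,1],
    [0,0,0,0,1]
  ]
}}

```text
time_s: 37.97
tool_pos: [0.4885, -0.1198, 0.052]
ee_rot: [3.132, 0.227, 0.031]
force: [19.1, -1.7, 2.2]
width: 0.0393
gripper_force: 29.2
```

Emit:
{"fn": "play_rows", "kwargs": {
  "increments": [
    [0.2,0,0,0,-0.2],
    [0,0,0,0,-0.25],
    [0,0,0,0,-0.25],
    [0,0,0.5,0,-0.25],
    [0,0,1,0,-0.25],
    [0,0,1,0,-0.25],
    [0,0,1,0,-0.25],
    [0,0,1,0,-0.25]
  ]
}}

```text
time_s: 38.63
tool_pos: [0.4841, -0.1205, 0.1387]
ee_rot: [3.133, 0.224, -0.001]
force: [0.5, -0.2, -0.5]
width: 0.0531
gripper_force: 0.0
```

Emit:
{"fn": "play_rows", "kwargs": {
  "increments": [
    [-0.5,-0.8,1,0,-0.25],
    [-0.5,-0.8,1,0,-0.25],
    [-0.5,-0.8,1,0,-0.25],
    [-0.5,-0.8,1,0,-0.25],
    [-0.5,-0.8,0.5,0,-0.25],
    [-0.5,-0.8,0,0,-0.25],
    [-0.5,-0.8,0,0,-0.25],
    [0,0,0,0,-0.25]
  ]
}}

```text
time_s: 39.3
tool_pos: [0.413, -0.2342, 0.2283]
ee_rot: [3.133, 0.22, 0.0]
force: [1.1, -0.5, 0.8]
width: 0.0533
gripper_force: 0.0
```

```bash
python3 -c "
from h import *
st(); snap('wrist','w21'); snap('scene','s2'); d=snap('top','t5'); cv2.imwrite('pics/t5c.png',cv2.resize(d['img'][150:245,270:400],None,fx=5,fy=5))"
```

```text
t 39.3 tcp [ 0.413  -0.2342  0.2283] yaw 0.1404 w 0.0533 F [ 1.1 -0.5  0.8] q6 1.8
```

View pics/w21.png

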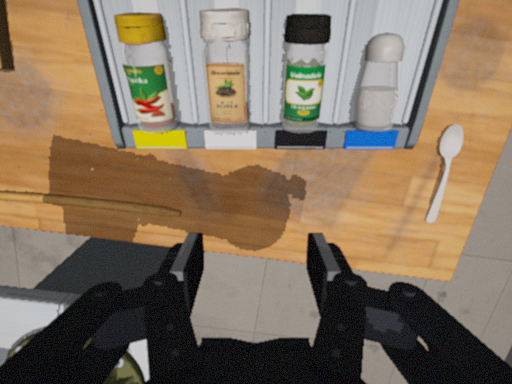

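All four jars lie in their tabbed lanes: yellow at (145,75), white at (227,70), black at (305,75), shaker at (380,85). Their bases sit at the front rail, at about row 128. I'll do one numeric check before handing in.

Run:
```python
from h import *
d=np.load('w21.npy',allow_pickle=True).item(); P=pts(d)
psi=.1429;l=np.array([np.cos(psi),np.sin(psi),0]);y=np.array([-l[1],l[0],0]);t=np.radians(15)
X=l*np.cos(t)+[0,0,np.sin(t)];Zn=-l*np.sin(t)+[0,0,np.cos(t)]
for n,o,top in(('y',(.4438,-.1248),.106),('w',(.4546,-.2),.109),('k',(.4654,-.2752),.105),('b',(.4762,-.3505),.09)):
    q=P-np.array([*o,.0255]); a,b,c=q@X,q@y,q@Zn
    m=(c>.029)&(abs(b)<.03)&(a>-.03)&(a<.13); r=[]
    for lo in np.arange(0.01,top-.01,.02):
        k=m&(a>lo)&(a<lo+.02); r.append((np.percentile(b[k],[3,97]).mean()*1e3).round(1))
    print(n,'x range mm',(np.percentile(a[m],[.5,99.5])*1e3).round(1),'len',top*1e3,'centre y',r,'top h',(np.percentile(c[m],95)*1e3).round(1))
```

```text
y x range mm [  1.3 104.7] len 106.0 centre y [np.float64(-2.4), np.float64(-2.5), np.float64(-2.5), np.float64(-2.5), np.float64(-2.5)] top h 39.5
w x range mm [  3.1 120.4] len 109.0 centre y [np.float64(6.3), np.float64(0.6), np.float64(-2.5), np.float64(-2.4), np.float64(-2.3)] top h 291.6
k x range mm [  2.7 102.2] len 105.0 centre y [np.float64(5.3), np.float64(7.1), np.float64(6.6), np.float64(0.3), np.float64(0.1)] top h 287.7
b x range mm [ 2.2 80.9] len 90.0 centre y [np.float64(1.1), np.float64(1.0), np.float64(1.2), np.float64(1.7)] top h 40.7
```

```bash
python3 -c "
from workcell import close_job
print(close_job())"
```

```text
the job is handed in; nothing more can be done
None
```

I laid all four spices in the lanes of their own tabs, base downhill against the stop, and handed the job in after about 39 s of robot time; no verdict came back.

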